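# Choose the spacer that completes the fixture

## Robot

A 7-joint arm with a two-finger parallel gripper is mounted at the origin on a cart in front of the work surface, level with it; the furniture and walls round the work are solid. World frame = base frame: x ahead of the robot, y to its left, z up, the work surface at z = 0. Lengths are in m, angles in rad, forces in N, time in s.
With the tool pointing down it reaches from about 0.4 to 0.875 m from the base axis. Payload 6.5 kg.
Tool frame: the origin (TCP) lies at the very end of the fingers, on their centre line; the grasp point (between the pads) lies 19 mm behind it; z points along the fingers, y is the line along which they close (so a half turn about z gives the same grasp; the last joint's range is limited). The gripper opens to 88 mm and grips with 3 to 60 N. Pads are 18 mm wide; open, the fingers measure 123 mm over their backs; the gripper's body (75 mm by 187 mm) begins 45 mm behind the grasp point.
Start: joints at [1.109, 0.536, -0.004, 1.538, 0.003, 1.067, -0.071], TCP at [0.251, -0.6, 0.239] pointing down, gripper open.
Joint ranges: [-2.7, 2.7], [-0.37, 2.16], [-1.27, 1.26], [0.24, 2.4], [-1.31, 4.45], [0.19, 1.91], [-2.76, 2.76]. Speed limits (rad/s): [2.39, 2.39, 3.14, 3.14, 3.14, 3.14, 3.14].

## Interface

Orientations are given as a 3x3 rotation matrix whose columns are the frame's x, y, z axes.
In Python, from rig import ctrl gives the robot as it stands. Calls block until the motion is done:
- ctrl.move_ptp(position, orientation): joint-space move of the TCP to a pose.
- ctrl.line_to(position, rotation=None, feed=0.15): straight line of the TCP; rotation=None keeps the orientation; feed is the mean speed in m/s.
- ctrl.move_j(angles): joint-space move.
- ctrl.grip(opening, newtons=None): opening from 0.0 (shut) to 1.0 (fully open); newtons is the grip in N (None keeps the last); returns when the fingers have stopped.
- ctrl.pause(seconds).
- ctrl.ik(position, orientation): joint angles nearest the present ones, or None.
- ctrl.sense(): the state.
- ctrl.get_image(name): name is "scene" or "top" or "wrist"; returns a dict with "img" (384x512x3 uint8, red, green, blue), "K" (3x3 intrinsics, pixels), "R" (3x3) and "t" (3): a world point X has camera coordinates R X + t; the wrist camera has in their place "tool_from_camera" (4x4, takes a point from camera to tool coordinates, whose origin is the TCP and whose axes are the flange's). Camera axes: x right, y down, z forward; pixel columns grow to the right and rows downward; lengths in m; the calibration is good to about 2 mm. A picture is of the moment at which its call begins: read the wrist's pose just before it. There is no depth.
A pose or a line that the arm cannot do raises ctrl.Unreachable and nothing moves.
- ctrl.job_done(): hands the job in; it is judged then, once.
Trained networks look in a picture, given as the dict that the camera call returned (one of the last four; its "shot" number tells which), for a name from the list of things; names that differ only in an ending like _2 or _b are one class to them, and where a whole thing is asked for, a point or a joint stands for the part that bears it (a point fixed in the world has none). Each returns a list of dicts, best first, with "score" (0 to 1); they miss things now and then, are a little off and sometimes report something else, mostly with a low value. They report only what shows in the picture. A call takes as long as a camera call.
- ctrl.look_for(picture, label): "extent" ([left, top, right, bottom] in pixels, round what is visible of it).
- ctrl.trace(picture, label): "pixels" (384x512 bool, what is visible of it) and "extent" ([left, top, right, bottom] in pixels, round what is visible of it).
- ctrl.place_of(picture, label): "point" ([column, row] in pixels: a listed point, or the origin of a listed thing).
The state is a dict: "t": time; "qpos": joint angles; "qd": joint speeds; "joint_torque": joint torques, N m; "position": TCP position; "tcp_rot": TCP orientation; "ft_force": force on the tool from outside, world axes, zero at the start; "torque": the same for the moment, N m; "finger_gap": opening from 0.0 (shut) to 1.0 (fully open); "finger_force": force on a finger pad.
Only numpy, scipy, OpenCV 4.12 (cv2) and the standard library are available. Lean on these libraries where they do the work, as an engineer would, in place of code of your own. Each camera call takes 0.05 s, during which the arm holds its last target. There are 200 camera calls.

## Task

The grey fixture plate needs four steel spacers of the same height, one over each of its four studs, and one stud is still bare. Of the three loose spacers standing on the bench, choose the one as tall as those already on the plate and set it over the bare stud, upright and flat on the plate, then let go. Leave the other two loose spacers where they stand.

Things in the scene. Friction and masses are not known exactly. Their poses are not given: they have to be found in the camera images.
- bare_stud (a point): Foot of the bare stud (8 mm thick, 10 mm tall), on the upper face of the fixture: a grey square plate, 170 x 170 x 12 mm, fixed to the bench, a stud near each corner, 110 mm apart. z is up, x and y run along the plate's sides; its middle lies at x = y = +55 mm. The other three studs carry fixed steel spacers, outer diameter 44, bore 32, height 45 mm.
- medium_center (a point): Loose middle spacer: plain steel tube, outer diameter 44, bore 32, height 45 mm, standing upright on the bench. Point at its centre, half-way up (22.5 mm above its foot); z is the tube's axis.
- short_center (a point): Loose short spacer: plain steel tube, outer diameter 44, bore 32, height 30 mm, standing upright on the bench. Point at its centre, half-way up (15 mm above its foot); z is the tube's axis.
- tall_center (a point): Loose tall spacer: plain steel tube, outer diameter 44, bore 32, height 60 mm, standing upright on the bench. Point at its centre, half-way up (30 mm above its foot); z is the tube's axis.

How it is judged:
By the outcome, as a careful person would: the job done as asked, in the order asked, and still so for the second after the job is handed in, with the robot touching nothing.
It also fails if it takes over 38 s, if anything falls off the work surface, if the arm or the gripper's body presses on something with over 40 N, if the wrist force passes 120 N, or if a joint passes its speed limit or range.

## Working session

There is one attempt and no reset: what is moved stays moved. The work goes in short steps, each a Python script; the robot and the scene stay as the last script left them, time stands still between calls to the robot, and variables do not carry over. Pictures are saved under pics/ and viewed, at most 10 in all, crops included, and the job is handed in when it is done.

```bash
mkdir -p pics; ls; cat > h.py <<'E'
import numpy as np, cv2
from rig import ctrl
def ray(im,uv,pose=None):
    K=im["K"]; d=np.linalg.inv(K)@np.array([uv[0],uv[1],1.])
    if "R" in im: R=np.array(im["R"]);return -R.T@im["t"], R.T@d
    T=np.eye(4);T[:3,:3]=pose["tcp_rot"];T[:3,3]=pose["position"];T=T@np.array(im["tool_from_camera"])
    return T[:3,3],T[:3,:3]@d
def atz(im,uv,z,pose=None):
    o,d=ray(im,uv,pose); return o+d*(z-o[2])/d[2]
def save(im,n): cv2.imwrite(f"pics/{n}.png",im["img"][:,:,::-1])
Z=dict(bare_stud=.012,medium_center=.0225,short_center=.015,tall_center=.03)
E
python3 - <<'E'
from h import *
np.set_printoptions(precision=4,suppress=True)
ims={n:ctrl.get_image(n) for n in("scene","top")}
for n,im in ims.items():
    save(im,n+"0"); print(n,-np.array(im["R"]).T@im["t"])
    for l in Z:
        for r in ctrl.place_of(im,l)[:3]: print(n,l,round(r["score"],2),np.round(r["point"],1),atz(im,r["point"],Z[l]))
        for r in ctrl.look_for(im,l)[:2]: print("   box",round(r["score"],2),np.round(r["extent"],1))
cv2.imwrite("pics/both.png",cv2.resize(np.hstack([ims[n]["img"][:,:,::-1] for n in ims]),(800,300)))
s=ctrl.sense();print(s["t"],s["tcp_rot"])
E
```

```text
pics
scene [ 0.9022 -0.6578  0.5477]
scene bare_stud 0.85 [205.7 255.4] [ 0.499  -0.1924  0.012 ]
   box 0.75 [186.7 228.8 285.  316.4]
scene medium_center 0.68 [274.3 200.6] [0.5212 0.0368 0.0225]
   box 0.64 [263.9 188.7 286.2 212.1]
scene short_center 0.51 [287.2 182.6] [0.5015 0.1366 0.015 ]
   box 0.68 [277.2 173.1 293.3 188.8]
scene tall_center 0.8 [311.2 154. ] [0.4942 0.2889 0.03  ]
   box 0.82 [306.2 139.5 321.9 173.2]
top [0.3549 0.0231 1.1466]
top bare_stud 0.88 [329.  196.3] [ 0.4997 -0.1968  0.012 ]
   box 0.55 [289.5 125.9 377.6 216.4]
top medium_center 0.48 [239.5 184.3] [0.5263 0.0382 0.0225]
   box 0.65 [234.1 176.9 247.4 196.5]
top short_center 0.66 [199.5 195.1] [0.4973 0.1424 0.015 ]
top tall_center 0.8 [144.1 189.4] [0.5081 0.2841 0.03  ]
   box 0.53 [135.  182.2 156.2 197.7]
0.9 [[ 0.9227  0.3856 -0.    ]
 [ 0.3856 -0.9227 -0.    ]
 [-0.     -0.     -1.    ]]
```

View pics/scene0.png

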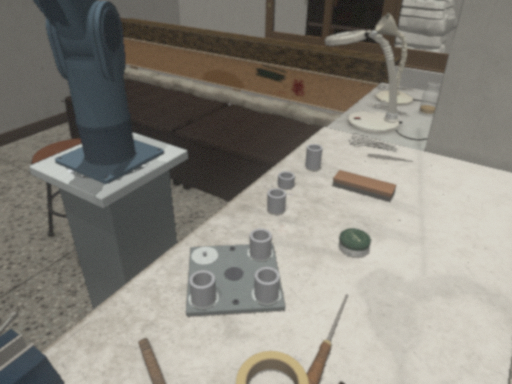

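View pics/top0.png

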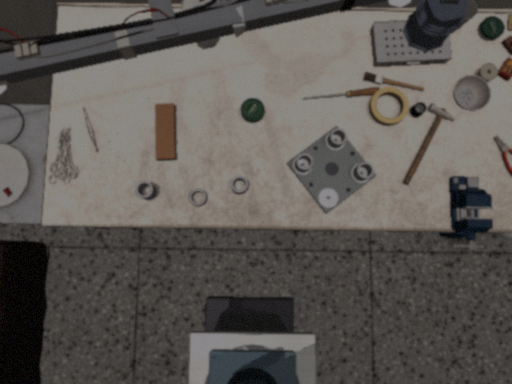

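The top view shows the plate turned by about 45°. Its bare stud is at the corner nearest the robot, about (329,197), on a white disc. The loose spacers are medium at (240,185), short at (199,197) and tall at (147,190). The scene view agrees in height order: medium (276,202), short (287,181), tall (314,157). Next I'll look at the stud and the medium spacer from close by.

```bash
python3 - <<'E'
from h import *
np.set_printoptions(precision=4,suppress=True)
R=np.array([[0,1,0],[1,0,0],[0,0,-1.]]);R2=R@np.diag([-1,-1,1])
for r in(R,R2): print(ctrl.ik([.5,-.195,.25],r),ctrl.ik([.524,.038,.1],r))
q=[ctrl.ik([.5,-.195,.25],r) for r in(R,R2)]
c=[abs(x[6]) if x is not None else 9 for x in q]; R=(R,R2)[int(np.argmin(c))]
np.save("R.npy",R)
out=[]
for l,p in(("bare_stud",[.47,-.195,.27]),("medium_center",[.50,.038,.24])):
    ctrl.move_ptp(p,R); s=ctrl.sense(); im=ctrl.get_image("wrist")
    print(l,s["t"],s["position"]); out.append(im["img"])
    for k in Z:
        for r in ctrl.place_of(im,k)[:2]: print(k,round(r["score"],2),np.round(r["point"],1),atz(im,r["point"],Z[k],s))
    print(np.array(im["tool_from_camera"]))
    np.savez(l,img=im["img"],K=im["K"],T=im["tool_from_camera"],p=s["position"],R=s["tcp_rot"])
cv2.imwrite("pics/w1.png",cv2.resize(np.hstack(out)[:,:,::-1],(800,300)))
E
```

```text
[ 0.6287  0.3643 -0.4266  1.8084  0.1755  1.006   0.1324] [ 0.2272  0.5823 -0.4951  1.9425  0.4093  0.7164 -0.5127]
[-0.508   0.5407  1.1     1.8697 -0.5486  1.0752 -2.3316] [ 0.6198  0.8256 -1.0791  1.9219  0.8969  0.9776  2.2483]
bare_stud 2.5917 [ 0.4696 -0.1967  0.2698]
bare_stud 0.75 [269.2 157.9] [ 0.4932 -0.1985  0.012 ]
[[ 0.0009 -0.9492 -0.3146  0.0826]
 [ 1.      0.0009  0.0003  0.0005]
 [ 0.     -0.3146  0.9492 -0.1467]
 [ 0.      0.      0.      1.    ]]
medium_center 3.7833 [0.5003 0.0363 0.24  ]
bare_stud 0.76 [252.2 297.3] [ 0.4976 -0.1988  0.012 ]
medium_center 0.89 [274.2 159.8] [0.5286 0.0401 0.0225]
short_center 0.68 [250.7  75.8] [0.4967 0.1475 0.015 ]
[[ 0.0009 -0.9492 -0.3146  0.0826]
 [ 1.      0.0009  0.0003  0.0005]
 [ 0.     -0.3146  0.9492 -0.1467]
 [ 0.      0.      0.      1.    ]]
```

View pics/w1.png

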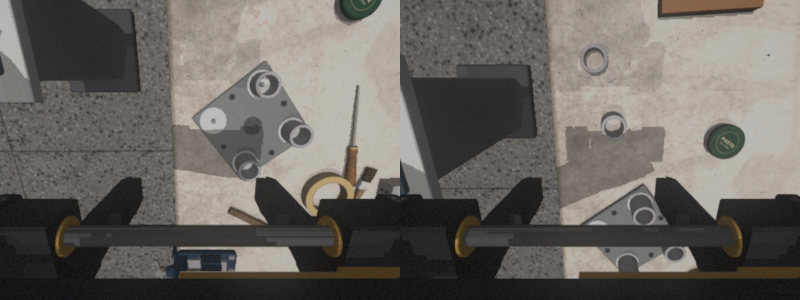

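The wrist views show the white disc round the bare stud (left, 213,120) and the medium spacer (right, 613,125). I'll check what the disc is.

```bash
python3 - <<'E'
from h import *
a=np.load("bare_stud.npz")["img"][110:200,235:345]
b=cv2.imread("pics/scene0.png")[225:325,175:295,::-1]
cv2.imwrite("pics/c.png",np.hstack([cv2.resize(x,(400,360),interpolation=cv2.INTER_CUBIC) for x in(a,b)])[:,:,::-1])
E
```

```text
(no output)
```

View pics/c.png

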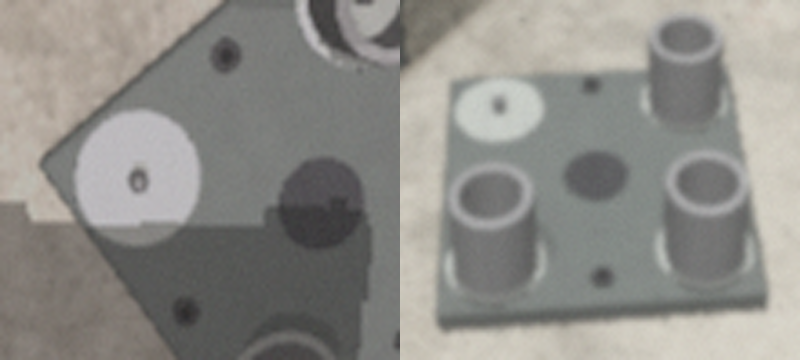

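All four studs have the same machined white spot face, so nothing is in the way. Now the grasp.

```bash
python3 - <<'E'
from h import *
np.set_printoptions(precision=4,suppress=True)
a=np.load("bare_stud.npz"); im=dict(K=a["K"],tool_from_camera=a["T"]); s=dict(position=a["p"],tcp_rot=a["R"])
print("stud",atz(im,(273.2,155.3),.012,s),"disc",atz(im,(272.7,154.3),.012,s))
R=np.load("R.npy"); m=np.array([.5265,.0385])
ctrl.line_to([*m,.10],R,feed=.2)
s=ctrl.sense(); im=ctrl.get_image("wrist"); save(im,"w2")
for r in ctrl.place_of(im,"medium_center")[:2]: print(r["score"],r["point"],atz(im,r["point"],.0225,s))
for r in ctrl.trace(im,"medium_center")[:1]: print(r["extent"])
print(s["t"],s["position"],s["ft_force"])
E
```

```text
stud [ 0.4992 -0.1945  0.012 ] disc [ 0.4984 -0.193   0.012 ]
0.58 [250.0, 197.8] [0.5241 0.0384 0.0225]
[226.3, 168.3, 279.9, 227.8]
4.8917 [0.527  0.0386 0.1008] [0.4537 0.4225 0.9003]
```

View pics/w2.png

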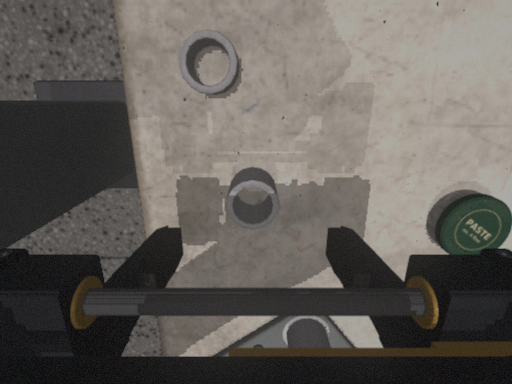

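The medium spacer, with its rim at about (253,203), stands between the open fingers (160 to 345 px). The estimate of (0.525, 0.0385) holds, so I'll grasp, lift and check.

```bash
python3 - <<'E'
from h import *
np.set_printoptions(precision=4,suppress=True)
R=np.load("R.npy"); m=np.array([.525,.0385]); st=np.array([.4985,-.195])
ctrl.line_to([*m,.008],R,feed=.1)
ctrl.grip(0.0,30)
s=ctrl.sense(); print(s["t"],s["position"],s["finger_gap"],s["finger_force"])
ctrl.line_to([*m,.12],R,feed=.15)
s=ctrl.sense(); print(s["finger_gap"],s["finger_force"],s["ft_force"])
ctrl.line_to([*st,.12],R,feed=.2)
ctrl.line_to([*st,.045],R,feed=.1)
s=ctrl.sense(); im=ctrl.get_image("wrist"); save(im,"w3"); print(s["t"],s["position"],s["finger_gap"],s["ft_force"])
im=ctrl.get_image("scene"); a=im["img"][200:330,150:310]; cv2.imwrite("pics/s3.png",cv2.resize(a,(640,520),interpolation=cv2.INTER_CUBIC)[:,:,::-1])
E
```

```text
6.85 [0.5251 0.0385 0.008 ] 0.49010521247787525 29.999948756667436
0.49464964419605756 29.999870302926865 [-0.6697  0.026  -1.2723]
9.975 [ 0.499  -0.195   0.0455] 0.4935218008632359 [-0.0669 -0.6049 -1.6858]
```

View pics/w3.png

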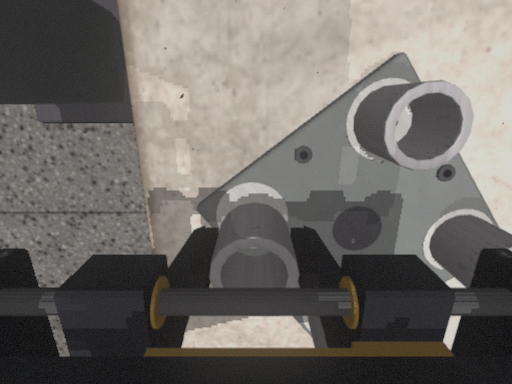

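View pics/s3.png

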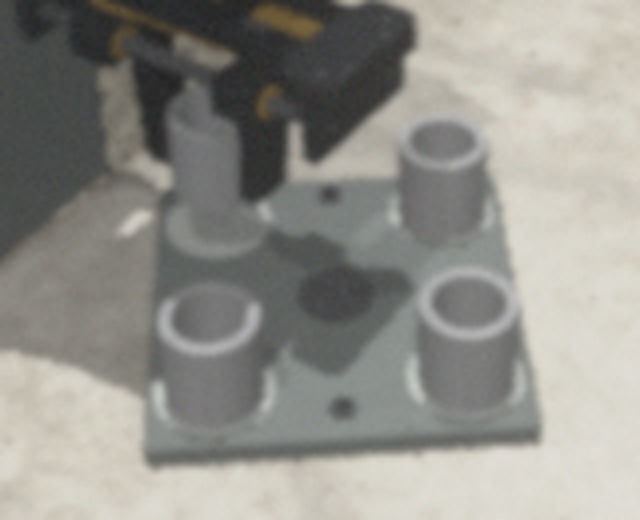

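The spacer is held upright, with its foot over the white spot face (wrist view: spot at about (252,205), tube in line with it). Lowering with a contact check.

```bash
python3 - <<'E'
from h import *
np.set_printoptions(precision=4,suppress=True)
st=np.array([.4985,-.195])
ctrl.line_to([*st,.024],feed=.06)
f0=np.array(ctrl.sense()["ft_force"]); z=.024
while z>.0175:
    z-=.0007; ctrl.line_to([*st,z],feed=.02); s=ctrl.sense(); f=np.array(s["ft_force"])-f0
    print(round(z,4),s["position"],f)
    if f[2]>4 or np.linalg.norm(f[:2])>6: break
ctrl.grip(.62); ctrl.pause(.2)
p=ctrl.sense()["position"]
ctrl.line_to([st[0],st[1],.11],feed=.12); ctrl.grip(1.0)
ctrl.line_to([.44,-.195,.30],feed=.25)
s=ctrl.sense(); print(s["t"]); im=ctrl.get_image("wrist"); c=ctrl.get_image("scene")["img"][200:330,150:310]
cv2.imwrite("pics/f.png",np.hstack([cv2.resize(x,(400,400),interpolation=cv2.INTER_CUBIC) for x in(c,im["img"][80:240,200:360])])[:,:,::-1])
E
```

```text
0.0233 [ 0.4986 -0.1951  0.0235] [ 0.1858 -1.3529  1.6633]
0.0226 [ 0.4985 -0.195   0.0226] [-0.3953  0.196   0.4013]
0.0219 [ 0.4985 -0.195   0.0219] [ 0.1673 -0.4483  0.1021]
0.0212 [ 0.4985 -0.195   0.0211] [-0.1946 -0.1398  0.2662]
0.0205 [ 0.4984 -0.195   0.0204] [-0.0739 -1.6177  0.8771]
0.0198 [ 0.4986 -0.195   0.02  ] [-0.46   -0.0115  5.3388]
15.1333
```

View pics/f.png

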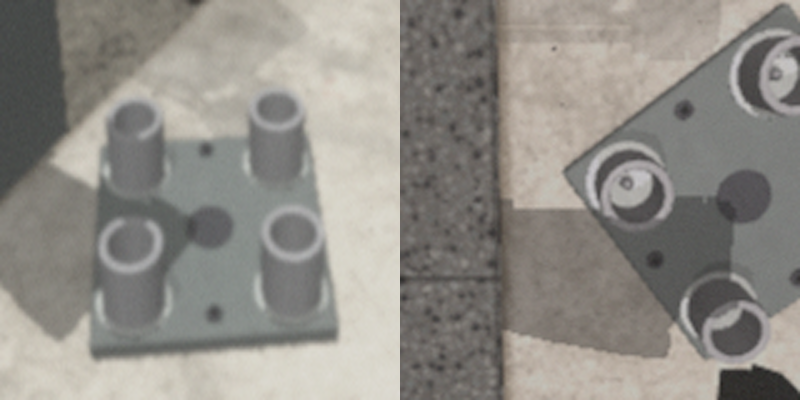

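The spacer made contact at exactly the expected height (z = 0.020). Both views show it standing flat over the stud at the same height as the other three. Handing in.

```bash
python3 -c "
from rig import ctrl
print(ctrl.job_done())"
```

```text
the job is handed in; nothing more can be done
None
```

The 45 mm (medium) spacer stands upright and flat over the bare stud and is released, the short and tall spacers were not touched, and the job was handed in at about 15 s.

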